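# Refit the R-clip on the bread cutter's pivot pin

## Task

The bread cutter's blade arm has been washed and put back on its upright pivot pin, but the spring R-clip that keeps it there lies beside it. Pick the clip up by its moulded grip, feel its straight leg into the cross hole of the pin and push it through until the bow springs over the pin and the clip's shoulder is up against it, then let go. Ease it in by feel with no more than about 12 N of push, letting the clip follow the hole rather than wrenching it against the pin, and do not disturb the jar, the tub or the spatula.

Things in the scene. Friction and masses are not known exactly. Their poses are not given: they have to be found in the camera images.
- cutter: Bread cutter, screwed down: steel foot plate 110 x 100 x 10 mm, a round grey sleeve (52 mm diameter) and on it the eye (46 mm diameter, top at 42 mm) of a blade arm that runs along the cutter's +x over a white board to a black handle. Origin on the bench under the middle of the upright pivot pin; z up. The space on its -x side is free; all but the pin is lower than 52 mm.
- pin_axis (a point): Point on the axis of the pin (plain steel, 22 mm diameter), 74 mm above the bench; axes as the cutter's. A level cross hole, 9 mm wide, runs right through the pin along x. The pin floats up and down in its sleeve, held by about 20 N of friction: its hole's middle is 60 to 88 mm above the bench, not measured, differing each time. Its top is 28 mm above the hole's middle.
- clip: R-clip lying flat, about 75 g: grey ribbed moulded grip, 32 long (x), 30 wide (y), 24 mm high; origin at the middle of its underside, z up. A straight steel leg and, towards +y, a springy bowed wire run from it along +x, both 7 mm thick, centred 3.5 mm above the underside. A shoulder round the leg, 16 wide, 14 mm high, ends in a flat face at x = 34.5 mm, which meets the pin when home.
- clip_seat (a point): Point on the leg's centre line at x = 46, y = -7, z = 3.5 mm of the clip (axes as the clip's): on the pin's axis when the clip is home (it may stop 0.5 mm beyond). The bow begins to touch the pin when this point is about 22 mm short of the axis and is over the pin's widest part about 11 mm short; home, the shoulder stops it hard.
- clip_mid (a point): Point on the leg's centre line, 18.5 mm behind the tip (x = 71, y = -7, z = 3.5 mm of the clip).
- clip_tip (a point): The bevelled tip of the clip's straight leg (x = 89.5, y = -7, z = 3.5 mm of the clip).
- bow (a joint): Opening of the clip's springy bow, rad: 0 at rest, about 0.14 at the widest part of the pin, below 0.05 once sprung over. A leg in line with the hole needs a push of about 4 to 6 N to open it, one held askew 10 N or more. At the widest part bow and leg pinch the pin with about 9 N each; this counts towards the force on the pin. Friction differs each time.
- jar: A closed jar, 66 mm diameter, 95 mm high, origin under its middle. Not to be moved.
- tub: A closed white tub, 90 mm diameter, 100 mm high, origin under its middle. Not to be moved.
- spatula: A spatula, 240 mm long, lying along its x axis, about 25 mm high. Not to be moved.
Things that resemble listed ones, but are neither listed nor needed, are in the scene too. Of the things that look like the clip, the larger one is meant.

How it is judged:
By the outcome, as a careful person would: the job done as asked, in the order asked, and still so for the second after the job is handed in, with the robot touching nothing.
It also fails if it takes over 64 s, if anything falls off the work surface, if the arm or the gripper's body presses on something with over 40 N, if the wrist force passes 120 N, or if a joint passes its speed limit or range.

## Robot

A 6-joint arm with a two-finger parallel gripper is mounted at the origin on the work surface. World frame = base frame: x ahead of the robot, y to its left, z up, the work surface at z = 0. Lengths are in m, angles in rad, forces in N, time in s.
With the tool pointing down it reaches from about 0.35 to 0.95 m from the base axis. Payload 17.4 kg.
Tool frame: the origin (TCP) lies midway between the tips of the shut fingers; the grasp point (between the pads) lies 19 mm behind it (manip.grip_depth is the distance from the TCP to the grasp point, in m); z points along the fingers, y is the line along which they close (so a half turn about z gives the same grasp; the last joint's range is limited). The gripper opens to 93 mm and grips with 3 to 60 N. Pads are 15 mm wide; open, the fingers measure 128 mm over their backs; the gripper's body (75 mm by 188 mm) begins 65 mm behind the grasp point.
Start: joints at [-1.31, 0.116, 1.442, -0, 1.584, -0.038], TCP at [0.199, -0.645, 0.219] pointing down, gripper open.
Joint ranges: [-2.83, 2.83], [-0.83, 2.19], [0.07, 2.5], [-1.14, 4.28], [0.01, 3], [-2.97, 2.97]. Speed limits (rad/s): [1.89, 1.89, 2.22, 3.14, 3.14, 3.14].

## Interface

Orientations are given as a rotation vector (axis times angle).
In Python, from rig import manip, grab_frame, order gives the robot as it stands. The module is installed in compiled form; this text tells all that it offers.
- The arm moves only by the shell command python3 -m inch 'ROWS' [FORCE]. ROWS is JSON, a list of rows, each an object of numbers: "wx", "wy", "wz": the turn, a rotation vector about the tool's x, y, z in degrees; "dx", "dy", "dz": the shift along the tool's x, y, z in mm; "fingers": the opening, from -1 (shut) to 1 (fully open). A call has 1 to 5 rows; each row shifts and turns the commanded pose from where the row before left it, along the tool's axes as they then stand; what a row does not reach is not made up. A row lasts 1/8 s, in which the tool goes at most 62.5 mm and 10.7 degrees, less where a joint would pass 70% of its speed; a pose out of reach is approached as far as the arm can. A call is refused whole if a number of a shift passes 62.5 or a number of a turn 10.7, either way. A call with a gripper value outside its range is refused whole. The fingers move at their own pace and stop on an object; FORCE is the grip in N (left out, the last holds). Time passes only in rows, so rows that do not move let the fingers close. It gives the time, the measured TCP pose, the force, the opening and the grip force at its end, in the units of the state.
- manip.sense(): the state, without advancing time (a new reading comes with each control period).
- grab_frame(name): name is "side" or "top"; returns a dict with "image" (384x512x3 uint8, blue, green, red), "fx", "fy", "cx", "cy" (pixels), "origin" and "orientation" of the camera in the world. Camera axes: x right, y up, looking along -z (the intrinsics and any distortion apply to the point x, -y, -z); pixel columns grow to the right and rows downward; lengths in m; the calibration is good to about 2 mm. A picture is of the moment at which its call begins. There is no depth.
- order.sign_off(): hands the job in; it is judged then, once.
The state is a dict: "clock": time; "joints": joint angles; "dq": joint speeds; "tau": joint torques, N m; "tcp_pos": TCP position; "eef_rot": TCP orientation; "force": force on the tool from outside, world axes, zero at the start; "moment": the same for the moment, N m; "opening": finger opening in m; "finger_force": force on a finger pad.
Only numpy, scipy, OpenCV 4.12 (cv2) and the standard library are available. Lean on these libraries where they do the work, as an engineer would, in place of code of your own. Each camera call takes 0.05 s, during which the arm holds its last target. There are 200 camera calls.

## Working session

There is one attempt and no reset: what is moved stays moved. The work goes in short steps, Python scripts to look and compute and a shell command to move; the robot and the scene stay as the last step left them, time stands still between calls to the robot, and variables do not carry over. Pictures are saved under pics/ and viewed, at most 10 in all, crops included, and the job is handed in when it is done.

```bash
mkdir -p pics; ls; python3 - <<'E'
from rig import manip, grab_frame
import cv2,json,numpy as np
for n in("top","side"):
    f=grab_frame(n); cv2.imwrite(f"pics/{n}0.png",f["image"]); 
    print(n,{k:np.round(v,4).tolist() if k!="image" else 0 for k,v in f.items()})
print(manip.sense()); print(manip.grip_depth)
E
```

```text
pics
top {'image': 0, 'fx': 407.8996, 'fy': 407.8996, 'cx': 261.697, 'cy': 189.1813, 'origin': [0.3334, 0.0129, 1.1236], 'orientation': [0.1551, -0.1666, -1.5819]}
side {'image': 0, 'fx': 412.3351, 'fy': 412.3351, 'cx': 251.8561, 'cy': 188.5116, 'origin': [0.3829, -0.7345, 0.8594], 'orientation': [0.7729, -0.1012, -0.2021]}
{'clock': 0.1, 'joints': array([-1.30982014e+00,  1.16413095e-01,  1.44217841e+00, -1.19992220e-05,
        1.58402107e+00, -3.78140436e-02]), 'dq': array([ 0.00053783, -0.00148363, -0.00137171, -0.0002877 ,  0.00032622,
        0.00012564]), 'tau': array([ 3.37999438e-03, -7.22884083e+01, -6.23863292e+01,  7.82094360e-02,
        2.27808428e-02, -7.56054351e-05]), 'tcp_pos': array([ 0.19862705, -0.64492062,  0.21800827]), 'eef_rot': array([-3.10559843e+00, -4.67443798e-01,  1.97056470e-04]), 'force': array([ 0.16391287, -0.98955803, -0.17363157]), 'moment': array([-0.0098906 , -0.01669689, -0.00570939]), 'finger_force': 0.0, 'opening': 0.0930275168582684}
0.0188
```

View pics/top0.png

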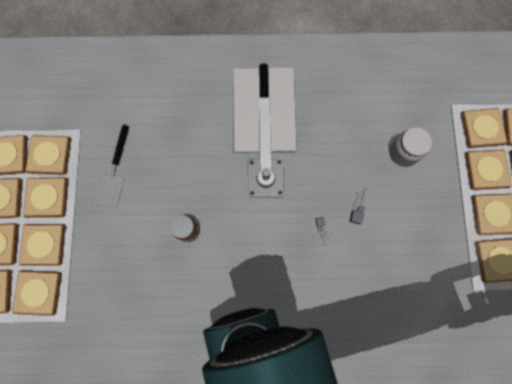

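View pics/side0.png

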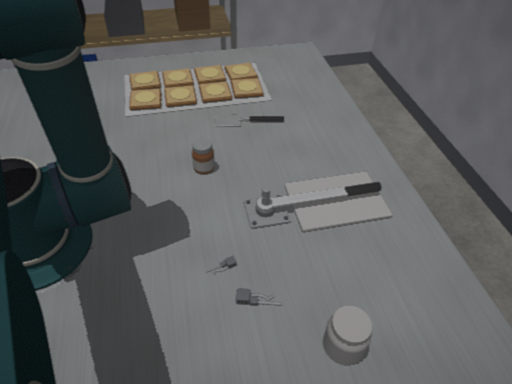

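Top view: candidates for the clip are the larger one at (358,213) and the smaller look-alike at (320,222) (side view: 244,296 and 230,262). The cutter's pin is at (265,175), the jar at (184,228), the tub at (414,143) and the spatula at (115,170). By the description I choose the larger, and check it in one close crop.

```bash
cat > h.py <<'E'
import numpy as np,cv2
from scipy.spatial.transform import Rotation as R
from rig import manip, grab_frame
def proj(f,P):
    P=np.atleast_2d(P); c=R.from_rotvec(f["orientation"]).inv().apply(P-np.array(f["origin"]))
    return np.c_[f["cx"]+f["fx"]*c[:,0]/-c[:,2], f["cy"]+f["fy"]*c[:,1]/c[:,2]]
def onplane(f,uv,z):
    d=R.from_rotvec(f["orientation"]).apply([(uv[0]-f["cx"])/f["fx"],-(uv[1]-f["cy"])/f["fy"],-1])
    o=np.array(f["origin"]); return o+d*(z-o[2])/d[2]
def crop(f,u,v,w,h,s):
    # pixel (a,b) of the crop = (u+(a+.5)/s-.5, v+(b+.5)/s-.5)
    return cv2.resize(f["image"][v:v+h,u:u+w],None,fx=s,fy=s,interpolation=cv2.INTER_CUBIC)
E
python3 - <<'E'
from h import *
t=grab_frame("top"); s=grab_frame("side")
a=crop(t,330,180,50,50,8);b=crop(s,225,278,65,50,6)
c=crop(t,240,150,50,50,8);d=crop(s,240,178,65,50,6)
im=np.zeros((600,800,3),np.uint8)
im[:300,:300]=cv2.resize(a,(300,300));im[:300,400:790]=b
im[300:600,:300]=cv2.resize(c,(300,300));im[300:600,400:790]=d
cv2.imwrite("pics/c1.png",im)
E
```

```text
(no output)
```

View pics/c1.png

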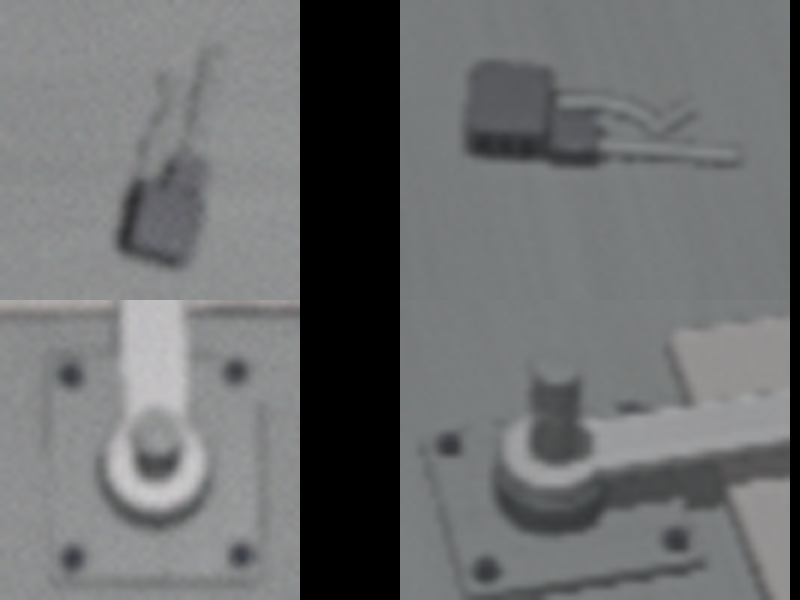

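The crop confirms the larger one: a ribbed grip with a shoulder, bow and leg. The tip is near top (365.3,188.0) and side (281.7,303.8). The pin top and the plate's bolts are clear in both views.

```bash
python3 - <<'E'
from h import *
from scipy.optimize import least_squares
t=grab_frame("top"); s=grab_frame("side")
T=lambda a,b,u,v:(u+(a+.5)/6-.5, v+(b+.5)/6-.5)
# clip
obs=[(t,T(213,46,330,180),(89.5,-7,3.5)),(t,T(187,152,330,180),(34.5,-7,5)),
(t,T(187,266,330,180),(-16,-15,24)),(t,T(131,252,330,180),(-16,15,24)),
(s,T(340,155,225,278),(89.5,-7,3.5)),(s,T(202,149,225,278),(34.5,-7,5)),
(s,T(75,62,225,278),(-16,15,24)),(s,T(152,67,225,278),(16,15,24)),(s,T(153,134,225,278),(16,-15,24)),(s,T(67,135,225,278),(-16,-15,24))]
def W(p,q): 
    q=np.array(q)/1e3; return np.r_[p[:2]+R.from_euler('z',p[2]).as_matrix()[:2,:2]@q[:2],q[2]]
fn=lambda p:np.concatenate([proj(f,W(p,q))[0]-uv for f,uv,q in obs])
r=least_squares(fn,[.3,-.2,-.2],loss='soft_l1');print("clip",r.x,np.degrees(r.x[2]));print(fn(r.x).reshape(-1,2).round(1).tolist())
# cutter
B=[[T(a,b-300,240,150) for a,b in((70,375),(236,372),(72,558),(241,555))],[T(a-400,b-300,240,178) for a,b in((448,444),(630,408),(486,570),(676,540))]]
for f,L in zip((t,s),B):
    P=np.array([onplane(f,x,.010)[:2] for x in L]);print("bolts",P.round(4).tolist(),P.mean(0))
for n,f,uv in(("top",t,T(156,165,240,150)),("side",s,T(152,150,240,178))): print("eye",n,onplane(f,uv,.042))
# pin top triangulate
ct,cs=T(154,122,240,150),T(157,73,240,178)
g=lambda p:np.r_[proj(t,p)[0]-ct,proj(s,p)[0]-cs]
q=least_squares(g,[.35,0,.1]);print("pintop",q.x,q.fun)
E
```

```text
clip [ 0.48262965 -0.25810757 -0.26596686] -15.23877885122586
[[0.1, -0.3], [0.7, 0.7], [1.6, -0.9], [0.1, -1.3], [0.4, -0.2], [-0.5, -0.7], [-0.8, -0.1], [0.3, -0.3], [-0.5, 0.3], [-0.4, -0.5]]
bolts [[0.6429, 0.0308], [0.6431, -0.0475], [0.555, 0.031], [0.5551, -0.0475]] [ 0.59900394 -0.00829551]
bolts [[0.5562, 0.0314], [0.6457, 0.0366], [0.5566, -0.0467], [0.6445, -0.0471]] [ 0.60076487 -0.00644075]
eye top [ 0.59102919 -0.00824163  0.042     ]
eye side [ 0.59461499 -0.01047526  0.042     ]
pintop [ 0.59762352 -0.00680288  0.08787164] [-0.00500956  0.65834746  0.63006484 -0.19594597]
```

```bash
cat >> h.py <<'E'
def todo(pos,yaw,pitch=0):
    """turn and shift (in axes after the turn) from the measured pose to: tool down, tool y = world heading yaw (deg)"""
    s=manip.sense(); R0=R.from_rotvec(s["eef_rot"])
    best=None
    for y in(yaw,yaw+180):
        Yv=np.array([np.cos(np.radians(y)),np.sin(np.radians(y)),0]);Z=np.array([0,0,-1.]);X=np.cross(Yv,Z)
        R1=R.from_matrix(np.c_[X,Yv,Z]); w=np.degrees((R0.inv()*R1).as_rotvec())
        if best is None or np.linalg.norm(w)<np.linalg.norm(best[0]): best=(w,R1)
    d=np.array(pos)-s["tcp_pos"]
    print("turn",best[0].round(2),"shift after turn",(1e3*best[1].inv().apply(d)).round(2),"shift in present axes",(1e3*R0.inv().apply(d)).round(2))
    print("axes X",R0.as_matrix()[:,0].round(4),"Y",R0.as_matrix()[:,1].round(4),"Z",R0.as_matrix()[:,2].round(4),"opening",s["opening"],"F",s["force"].round(2),"M",s["moment"].round(2),"t",s["clock"],"q6",s["joints"][5].round(2))
E
python3 - <<'E'
from h import *
p=np.array([.4826,-.2581])
todo([*p,.12],90-15.24)
t=grab_frame("top"); s=grab_frame("side")
# arm centreline: bright pixels between eye and handle
for n,f in(("top",t),("side",s)):
    for x in(.63,.65,.67,.69):
        vals=[]
        ys=np.linspace(-.045,.03,76)
        uv=proj(f,np.c_[np.full(76,x),ys,np.full(76,.040)]).astype(np.float32)
        g=cv2.remap(f["image"].astype(np.float32).mean(2),uv[:,:1],uv[:,1:],cv2.INTER_LINEAR).ravel()
        gr=np.gradient(cv2.GaussianBlur(g[:,None],(1,7),0).ravel())
        print(n,x,ys[gr.argmax()].round(4),ys[gr.argmin()].round(4),round(float(ys[gr.argmax()]+ys[gr.argmin()])/2,4))
E
```

```text
turn [-3.000e-02  1.000e-02  3.236e+01] shift after turn [ 172.23 -447.95   98.38] shift in present axes [ 385.24 -286.15   98.52]
axes X [0.9557 0.2944 0.    ] Y [ 2.944e-01 -9.557e-01 -4.000e-04] Z [-1.e-04  4.e-04 -1.e+00] opening 0.09305504451591098 F [ 0.49 -0.44  0.31] M [0.05 0.04 0.05] t 0.3 q6 -0.04
top 0.63 -0.023 0.025 0.001
top 0.65 -0.023 0.007 -0.008
top 0.67 -0.021 0.006 -0.0075
top 0.69 0.011 0.005 0.008
side 0.63 -0.024 0.005 -0.0095
side 0.65 -0.024 0.006 -0.009
side 0.67 -0.024 -0.043 -0.0335
side 0.69 -0.025 -0.043 -0.034
```

```bash
python3 -m inch '[{"dx":43,"dy":-32,"dz":11},{"dx":43,"dy":-32,"dz":11},{"dx":43,"dy":-32,"dz":11},{"dx":43,"dy":-32,"dz":11},{"dx":43,"dy":-32,"dz":11}]'
python3 -m inch '[{"dx":43,"dy":-32,"dz":11},{"dx":43,"dy":-32,"dz":11},{"dx":43,"dy":-32,"dz":11},{"dx":41,"dy":-30,"dz":10},{"wz":10.6}]'
python3 -m inch '[{"wz":10.6},{"wz":10.6},{"wz":0.6},{}]'
python3 -c "
from h import *
todo([.4826,-.2581,.003],90-15.24)"
```

```text
turn [-1.000e-02  0.000e+00  3.236e+01] shift after turn [ 172.21 -448.    215.53] shift in present axes [ 385.25 -286.21  215.58]
axes X [ 0.9557  0.2944 -0.    ] Y [ 2.944e-01 -9.557e-01 -2.000e-04] Z [-1.e-04  2.e-04 -1.e+00] opening 0.09251716545613435 F [0.68 0.4  0.44] M [0.05 0.03 0.  ] t 0.4 q6 -0.04schema error: expected keys wx, wy, wz, dx, dy, dz, fingers
schema error: expected keys wx, wy, wz, dx, dy, dz, fingers
schema error: expected keys wx, wy, wz, dx, dy, dz, fingers
```

All keys are required, so I'll write them in full.

```bash
python3 -m inch '[{"wx":0,"wy":0,"wz":0,"dx":43,"dy":-32,"dz":11,"fingers":1},{"wx":0,"wy":0,"wz":0,"dx":43,"dy":-32,"dz":11,"fingers":1},{"wx":0,"wy":0,"wz":0,"dx":43,"dy":-32,"dz":11,"fingers":1},{"wx":0,"wy":0,"wz":0,"dx":43,"dy":-32,"dz":11,"fingers":1},{"wx":0,"wy":0,"wz":0,"dx":43,"dy":-32,"dz":11,"fingers":1}]'
python3 -m inch '[{"wx":0,"wy":0,"wz":0,"dx":43,"dy":-32,"dz":11,"fingers":1},{"wx":0,"wy":0,"wz":0,"dx":43,"dy":-32,"dz":11,"fingers":1},{"wx":0,"wy":0,"wz":0,"dx":43,"dy":-32,"dz":11,"fingers":1},{"wx":0,"wy":0,"wz":0,"dx":41,"dy":-30,"dz":10,"fingers":1},{"wx":0,"wy":0,"wz":10.6,"dx":0,"dy":0,"dz":0,"fingers":1}]'
python3 -m inch '[{"wx":0,"wy":0,"wz":10.6,"dx":0,"dy":0,"dz":0,"fingers":1},{"wx":0,"wy":0,"wz":10.6,"dx":0,"dy":0,"dz":0,"fingers":1},{"wx":0,"wy":0,"wz":0.6,"dx":0,"dy":0,"dz":0,"fingers":1},{"wx":0,"wy":0,"wz":0,"dx":0,"dy":0,"dz":0,"fingers":1}]'
python3 - <<'E'
from h import *
todo([.4826,-.2581,.003],90-15.24)
t=grab_frame("top"); s=grab_frame("side")
im=np.zeros((600,800,3),np.uint8)
im[:300,:400]=crop(t,280,150,100,75,4);im[:300,400:800]=crop(s,200,250,100,75,4)
im[300:600,:400]=crop(t,225,130,80,60,5);im[300:,400:800]=crop(s,230,175,80,60,5)
cv2.imwrite("pics/c2.png",im)
E
```

```text
clock: 1.02
tcp_pos: [0.3578, -0.4274, 0.1635]
eef_rot: [3.106, 0.467, 0.0]
force: [-0.1, 0.1, 0.4]
opening: 0.0931
finger_force: 0.0
clock: 1.65
tcp_pos: [0.4836, -0.2557, 0.1198]
eef_rot: [-3.135, -0.179, 0.001]
force: [-0.8, -0.9, 0.1]
opening: 0.0931
finger_force: 0.0
clock: 2.15
tcp_pos: [0.4824, -0.2585, 0.1207]
eef_rot: [-3.115, 0.411, -0.0]
force: [0.1, 0.6, 0.2]
opening: 0.0929
finger_force: 0.0
turn [-0.   -0.    0.19] shift after turn [ 8.0000e-02 -3.9000e-01  1.1767e+02] shift in present axes [ 8.0000e-02 -3.9000e-01  1.1767e+02]
axes X [ 0.9657 -0.2597  0.    ] Y [-0.2597 -0.9657 -0.    ] Z [ 0.  0. -1.] opening 0.09293177837382519 F [0.07 0.59 0.16] M [ 0.06 -0.01 -0.02] t 2.15 q6 1.3
```

View pics/c2.png

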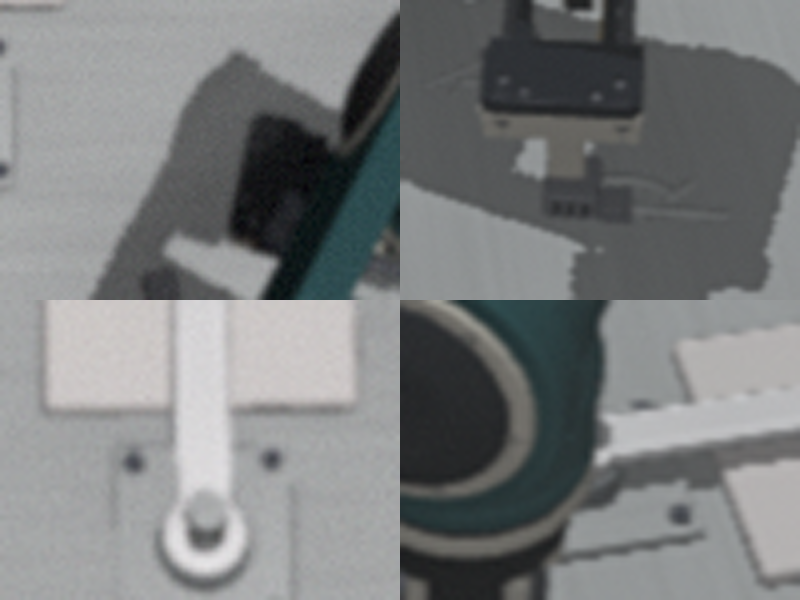

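The gripper stands over the larger clip, with the finger in line with the grip at crop (570,195) in the side view. I'll descend with the fingers narrowed so they stay clear of the small clip.

```bash
python3 -m inch '[{"wx":0,"wy":0,"wz":0.2,"dx":0,"dy":0,"dz":30,"fingers":0.4},{"wx":0,"wy":0,"wz":0,"dx":0,"dy":-0.4,"dz":35,"fingers":0.4},{"wx":0,"wy":0,"wz":0,"dx":0,"dy":0,"dz":30,"fingers":0.4},{"wx":0,"wy":0,"wz":0,"dx":0,"dy":0,"dz":17,"fingers":0.4},{"wx":0,"wy":0,"wz":0,"dx":0,"dy":0,"dz":5,"fingers":0.4}]'
python3 -m inch '[{"wx":0,"wy":0,"wz":0,"dx":0,"dy":0,"dz":0,"fingers":-1},{"wx":0,"wy":0,"wz":0,"dx":0,"dy":0,"dz":0,"fingers":-1},{"wx":0,"wy":0,"wz":0,"dx":0,"dy":0,"dz":0,"fingers":-1},{"wx":0,"wy":0,"wz":0,"dx":0,"dy":0,"dz":0,"fingers":-1},{"wx":0,"wy":0,"wz":0,"dx":0,"dy":0,"dz":0,"fingers":-1}]' 30
python3 -m inch '[{"wx":0,"wy":0,"wz":0,"dx":0,"dy":0,"dz":0,"fingers":-1},{"wx":0,"wy":0,"wz":0,"dx":0,"dy":0,"dz":0,"fingers":-1}]'
```

```text
clock: 2.88
tcp_pos: [0.4823, -0.258, 0.0031]
eef_rot: [-3.113, 0.422, 0.001]
force: [-0.2, 0.3, 0.2]
opening: 0.0647
finger_force: 0.0
clock: 3.5
tcp_pos: [0.4827, -0.2581, 0.004]
eef_rot: [3.113, -0.423, 0.001]
force: [-0.8, 0.5, 4.6]
opening: 0.0301
finger_force: 30.0
clock: 3.75
tcp_pos: [0.4827, -0.2581, 0.0041]
eef_rot: [3.113, -0.423, 0.001]
force: [-2.2, 1.0, 6.6]
opening: 0.0293
finger_force: 30.0
```

```bash
python3 -m inch '[{"wx":0,"wy":0,"wz":0,"dx":0,"dy":0,"dz":-16,"fingers":-1},{"wx":0,"wy":0,"wz":0,"dx":0,"dy":0,"dz":-40,"fingers":-1},{"wx":0,"wy":0,"wz":-7.6,"dx":0,"dy":0,"dz":-40,"fingers":-1},{"wx":0,"wy":0,"wz":-7.6,"dx":0,"dy":0,"dz":0,"fingers":-1},{"wx":0,"wy":0,"wz":0,"dx":0,"dy":0,"dz":0,"fingers":-1}]'
python3 -c "
from h import *
todo([.476,-.001,.0605],90)"
```

```text
clock: 4.38
tcp_pos: [0.4826, -0.2581, 0.1006]
eef_rot: [3.141, -0.009, 0.001]
force: [0.2, -0.5, -1.5]
opening: 0.0294
finger_force: 30.0
turn [ 0.03 -0.05 -0.32] shift after turn [  -6.61 -257.1    40.08] shift in present axes [  -8.09 -257.08   39.95]
axes X [ 1.0e+00 -5.6e-03  8.0e-04] Y [-5.6e-03 -1.0e+00  5.0e-04] Z [ 8.e-04 -5.e-04 -1.e+00] opening 0.029447086435417904 F [ 0.23 -0.53 -1.53] M [0.03 0.07 0.03] t 4.375 q6 1.04
```

```bash
python3 -m inch '[{"wx":0,"wy":0,"wz":-0.3,"dx":-2,"dy":-40,"dz":0,"fingers":-1},{"wx":0,"wy":0,"wz":0,"dx":-2,"dy":-60,"dz":0,"fingers":-1},{"wx":0,"wy":0,"wz":0,"dx":-2,"dy":-60,"dz":0,"fingers":-1},{"wx":0,"wy":0,"wz":0,"dx":-1,"dy":-60,"dz":10,"fingers":-1},{"wx":0,"wy":0,"wz":0,"dx":0,"dy":-37,"dz":20,"fingers":-1}]'
python3 -m inch '[{"wx":0,"wy":0,"wz":0,"dx":0,"dy":0,"dz":10,"fingers":-1},{"wx":0,"wy":0,"wz":0,"dx":0,"dy":0,"dz":0,"fingers":-1},{"wx":0,"wy":0,"wz":0,"dx":0,"dy":0,"dz":0,"fingers":-1}]'
python3 - <<'E'
from h import *
todo([.476,-.001,.0605],90)
t=grab_frame("top"); s=grab_frame("side")
im=np.zeros((600,800,3),np.uint8)
im[:,:400]=crop(t,240,160,50,75,8);im[:,400:800]=crop(s,210,165,80,75,5)[:].repeat(1,0) if 0 else cv2.resize(crop(s,220,170,50,75,8),(400,600))
cv2.imwrite("pics/c3.png",im)
E
```

```text
clock: 5.0
tcp_pos: [0.4754, 0.0012, 0.0699]
eef_rot: [-3.141, 0.003, -0.002]
force: [0.9, -0.5, -0.7]
opening: 0.0299
finger_force: 30.0
clock: 5.38
tcp_pos: [0.4759, -0.002, 0.0601]
eef_rot: [3.141, -0.003, 0.001]
force: [-0.3, 0.4, 0.4]
opening: 0.0301
finger_force: 30.0
turn [ 0.01 -0.02 -0.1 ] shift after turn [ 0.08 -0.96 -0.35] shift in present axes [ 0.08 -0.96 -0.35]
axes X [ 1.0e+00 -1.8e-03  3.0e-04] Y [-1.8e-03 -1.0e+00  1.0e-04] Z [ 3.e-04 -1.e-04 -1.e+00] opening 0.030102952275695632 F [-0.32  0.36  0.45] M [ 0.01 -0.02 -0.01] t 5.375 q6 1.52
```

View pics/c3.png

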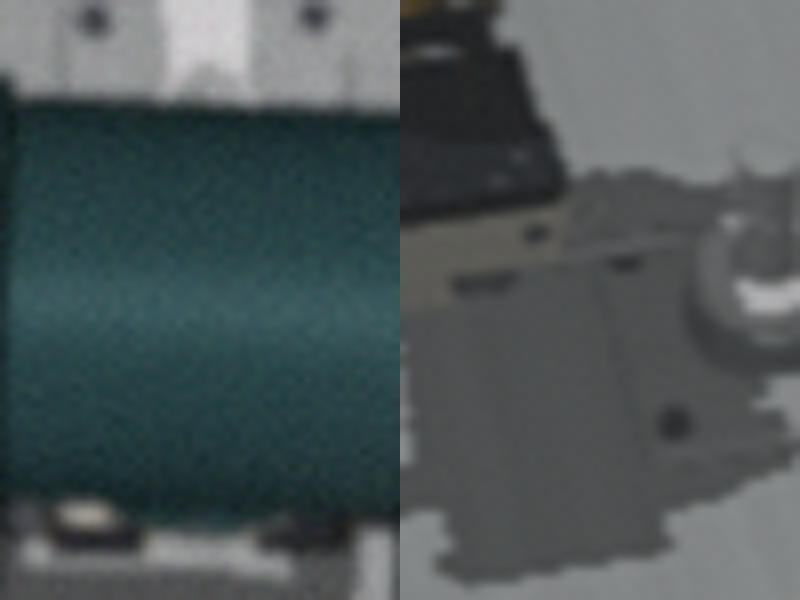

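The side view shows the leg from crop (570,255) to its tip (700,240), with the pin top at about (765,160) and the top camera blocked by the arm. I'll overlay the model to judge heights.

```bash
python3 - <<'E'
from h import *
s=grab_frame("side"); p=manip.sense()["tcp_pos"]
u0,v0,S=235,170,11
im=crop(s,u0,v0,60,50,S)
def pts(P): return (((proj(s,P)-[u0,v0])+.5)*S).astype(int)
L=np.array([[p[0]+x,p[1]-.007,p[2]-.0005] for x in(.0345,.071,.0895)]); q=pts(L)
print("leg px",proj(s,L).round(1).tolist())
for a in q: cv2.circle(im,tuple(a.tolist()),4,(0,255,0),1)
a=np.linspace(0,2*np.pi,40)
c=np.array([.597,-.008])
for z,r,col in((.088,.011,(0,0,255)),(.096,.011,(0,255,255)),(.042,.023,(255,0,0)),(.042,.011,(255,0,255))):
    cv2.polylines(im,[pts(np.c_[c[0]+r*np.cos(a),c[1]+r*np.sin(a),0*a+z])],True,col,1)
cv2.imwrite("pics/c4.png",im)
E
```

```text
leg px [[234.0, 202.3], [247.6, 200.3], [254.4, 199.3]]
```

View pics/c4.png

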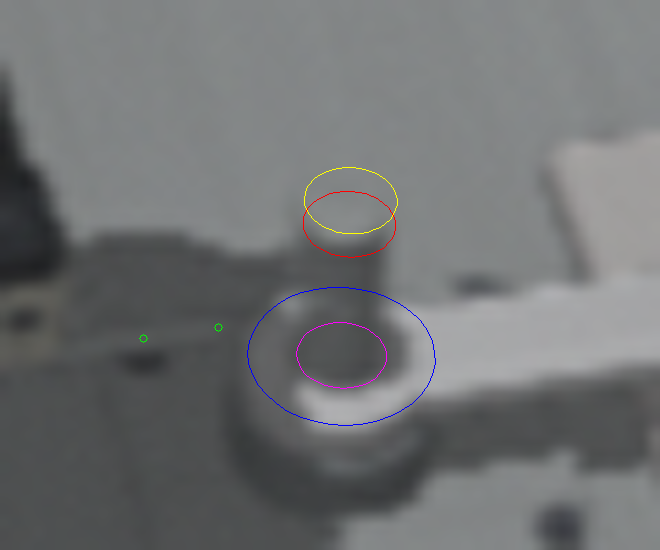

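Model and image roughly agree: the pin silhouette spans crop x 295–385, about 2 mm to -x of the model, and its top is near 0.088. The leg tip looks a few mm further forward than predicted. One averaged, contrast-enhanced crop will sharpen this.

```bash
python3 - <<'E'
from h import *
F=[grab_frame("side") for _ in range(8)]; s=dict(F[0]); s["image"]=np.mean([f["image"] for f in F],0).astype(np.float32)
np.save("avg.npy",s["image"])
u0,v0,S=238,175,16
g=crop(s,u0,v0,48,36,S).mean(2); g=np.clip((g-50)/(190-50),0,1)**.7*255
g=cv2.createCLAHE(3,(4,4)).apply(g.astype(np.uint8))
im=cv2.cvtColor(g,cv2.COLOR_GRAY2BGR)
for k in range(0,48,5): cv2.putText(im,str(u0+k),(int((k+.5)*S)-10,10),0,.35,(0,255,255)); cv2.line(im,(int((k+.5)*S),12),(int((k+.5)*S),18),(0,255,255))
for k in range(0,36,5): cv2.putText(im,str(v0+k),(0,int((k+.5)*S)+4),0,.35,(0,255,255)); 
cv2.imwrite("pics/c5.png",im)
E
```

```text
(no output)
```

View pics/c5.png

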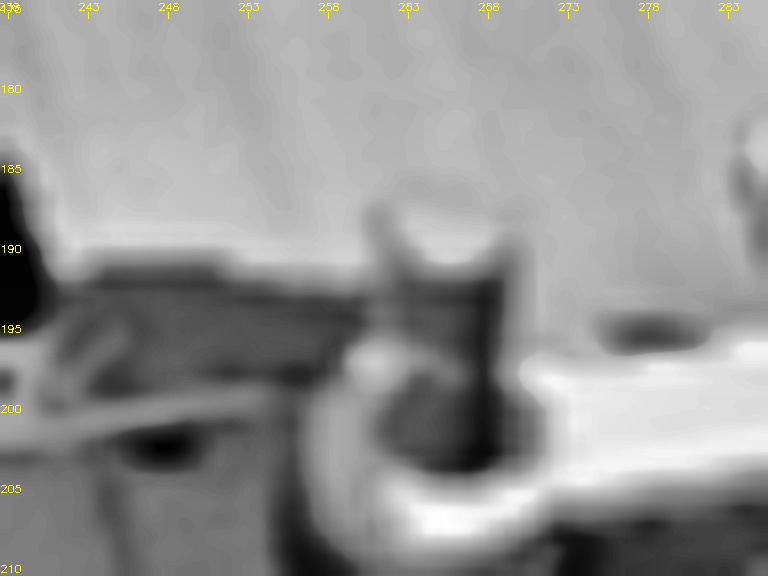

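The leg tip is at side pixel (254.2,199.0), as the model predicts. The pin spans u 260.7–270, and its top face's near rim lies at v≈191. I'll read the pin height from intensity profiles in the unobstructed first pictures.

```bash
python3 - <<'E'
from h import *
side=grab_frame("side");top=grab_frame("top")
side["image"]=cv2.imread("pics/side0.png");top["image"]=cv2.imread("pics/top0.png")
c=np.array([.5965,-.008])
def prof(f,P):
    uv=proj(f,P).astype(np.float32); return cv2.remap(f["image"].astype(np.float32).mean(2),uv[:,:1],uv[:,1:],cv2.INTER_CUBIC).ravel()
# axis line, step along image direction; report as v and intensity
for n,f in(("side",side),("top",top)):
    a=proj(f,[[*c,.042],[*c,.088],[*c,.098],[*c,.108]]);print(n,"axis px z=42,88,98,108",a.round(2).tolist())
    d=(a[3]-a[0])/np.linalg.norm(a[3]-a[0]);k=np.arange(-9,26,.5)
    uv=(a[0]+k[:,None]*d).astype(np.float32)
    off=np.array([-d[1],d[0]])
    g=np.mean([cv2.remap(f["image"].astype(np.float32).mean(2),uv[:,:1]+np.float32(o*off[0]),uv[:,1:]+np.float32(o*off[1]),cv2.INTER_LINEAR).ravel() for o in(-1,-.5,0,.5,1)],0)
    # apparent semi-minor of r=11 circle at top along d
    th=np.linspace(0,6.28,90)
    for z,r in((.042,.023),(.042,.011),(.088,.011),(.098,.011),(.108,.011)):
        e=(proj(f,np.c_[c[0]+r*np.cos(th),c[1]+r*np.sin(th),0*th+z])-a[0])@d; print("circle",z,r,"k",e.min().round(2),e.max().round(2))
    print([(float(x),int(y)) for x,y in zip(k,g)])
E
```

```text
side axis px z=42,88,98,108 [[265.37, 201.82], [266.08, 189.9], [266.24, 187.21], [266.4, 184.49]]
circle 0.042 0.023 k -6.34 6.16
circle 0.042 0.011 k -3.01 2.97
circle 0.088 0.011 k 8.92 14.91
circle 0.098 0.011 k 11.61 17.6
circle 0.108 0.011 k 14.34 20.33
[(-9.0, 89), (-8.5, 90), (-8.0, 94), (-7.5, 104), (-7.0, 118), (-6.5, 139), (-6.0, 154), (-5.5, 158), (-5.0, 159), (-4.5, 155), (-4.0, 145), (-3.5, 126), (-3.0, 108), (-2.5, 91), (-2.0, 79), (-1.5, 76), (-1.0, 75), (-0.5, 77), (0.0, 77), (0.5, 77), (1.0, 77), (1.5, 77), (2.0, 78), (2.5, 78), (3.0, 79), (3.5, 81), (4.0, 82), (4.5, 81), (5.0, 80), (5.5, 78), (6.0, 77), (6.5, 77), (7.0, 77), (7.5, 77), (8.0, 77), (8.5, 76), (9.0, 77), (9.5, 83), (10.0, 92), (10.5, 108), (11.0, 120), (11.5, 125), (12.0, 127), (12.5, 127), (13.0, 126), (13.5, 125), (14.0, 123), (14.5, 123), (15.0, 122), (15.5, 123), (16.0, 123), (16.5, 124), (17.0, 124), (17.5, 125), (18.0, 125), (18.5, 124), (19.0, 124), (19.5, 124), (20.0, 125), (20.5, 124), (21.0, 124), (21.5, 124), (22.0, 124), (22.5, 124), (23.0, 124), (23.5, 123), (24.0, 123), (24.5, 123), (25.
[... 463 characters left out ...]
0, 77), (-1.5, 81), (-1.0, 87), (-0.5, 101), (0.0, 118), (0.5, 131), (1.0, 142), (1.5, 147), (2.0, 151), (2.5, 151), (3.0, 149), (3.5, 147), (4.0, 145), (4.5, 145), (5.0, 146), (5.5, 146), (6.0, 146), (6.5, 151), (7.0, 159), (7.5, 168), (8.0, 177), (8.5, 183), (9.0, 188), (9.5, 190), (10.0, 192), (10.5, 192), (11.0, 191), (11.5, 192), (12.0, 193), (12.5, 193), (13.0, 192), (13.5, 192), (14.0, 192), (14.5, 192), (15.0, 193), (15.5, 193), (16.0, 193), (16.5, 192), (17.0, 191), (17.5, 190), (18.0, 189), (18.5, 189), (19.0, 189), (19.5, 190), (20.0, 190), (20.5, 190), (21.0, 189), (21.5, 189), (22.0, 189), (22.5, 189), (23.0, 189), (23.5, 189), (24.0, 189), (24.5, 189), (25.0, 187), (25.5, 187)]
```

```bash
python3 -m inch '[{"wx":0,"wy":0,"wz":-0.1,"dx":3,"dy":-0.5,"dz":-6.7,"fingers":-1},{"wx":0,"wy":0,"wz":0,"dx":5,"dy":0,"dz":0,"fingers":-1},{"wx":0,"wy":0,"wz":0,"dx":4,"dy":0,"dz":0,"fingers":-1},{"wx":0,"wy":0,"wz":0,"dx":2,"dy":0,"dz":0,"fingers":-1},{"wx":0,"wy":0,"wz":0,"dx":0,"dy":0,"dz":0,"fingers":-1}]'
python3 -c "
from h import *
todo([.490,-.0015,.0668],90)"
python3 -m inch '[{"wx":0,"wy":0,"wz":0,"dx":1,"dy":0,"dz":0,"fingers":-1},{"wx":0,"wy":0,"wz":0,"dx":1,"dy":0,"dz":0,"fingers":-1},{"wx":0,"wy":0,"wz":0,"dx":0,"dy":0,"dz":0,"fingers":-1}]'
```

```text
clock: 6.65
tcp_pos: [0.4897, -0.0005, 0.0661]
eef_rot: [-3.142, -0.003, 0.001]
force: [0.5, -0.4, -0.5]
opening: 0.0299
finger_force: 30.0
turn [-0.    0.02  0.12] shift after turn [ 0.31  0.99 -0.65] shift in present axes [ 0.31  0.99 -0.65]
axes X [ 1.0e+00  2.1e-03 -4.0e-04] Y [ 2.1e-03 -1.0e+00 -1.0e-04] Z [-4.e-04  0.e+00 -1.e+00] opening 0.029902090389381814 F [ 0.45 -0.36 -0.46] M [ 0.02 -0.03 -0.01] t 6.65 q6 1.52
clock: 7.02
tcp_pos: [0.4917, -0.0005, 0.0664]
eef_rot: [-3.142, -0.003, -0.0]
force: [-0.0, 0.1, -0.8]
opening: 0.0297
finger_force: 30.0
```

```bash
python3 -m inch '[{"wx":0,"wy":0,"wz":0,"dx":0,"dy":0.8,"dz":-0.4,"fingers":-1},{"wx":0,"wy":0,"wz":0,"dx":1,"dy":0,"dz":0,"fingers":-1},{"wx":0,"wy":0,"wz":0,"dx":1,"dy":0,"dz":0,"fingers":-1},{"wx":0,"wy":0,"wz":0,"dx":0,"dy":0,"dz":0,"fingers":-1}]'
python3 -m inch '[{"wx":0,"wy":0,"wz":0,"dx":1,"dy":0,"dz":0,"fingers":-1},{"wx":0,"wy":0,"wz":0,"dx":0,"dy":0,"dz":0,"fingers":-1}]'
```

```text
clock: 7.52
tcp_pos: [0.4937, -0.0013, 0.0667]
eef_rot: [-3.142, -0.003, 0.0]
force: [0.8, 0.1, -0.3]
opening: 0.0298
finger_force: 30.0
clock: 7.78
tcp_pos: [0.4947, -0.0013, 0.0667]
eef_rot: [-3.142, -0.003, 0.0]
force: [0.7, 0.3, -0.4]
opening: 0.03
finger_force: 30.0
```

```bash
python3 -m inch '[{"wx":0,"wy":0,"wz":0,"dx":1,"dy":0,"dz":0,"fingers":-1},{"wx":0,"wy":0,"wz":0,"dx":0,"dy":0,"dz":0,"fingers":-1}]'
```

```text
clock: 8.02
tcp_pos: [0.4957, -0.0013, 0.0668]
eef_rot: [-3.142, -0.003, -0.0]
force: [0.1, -0.1, -0.6]
opening: 0.03
finger_force: 30.0
```

```bash
python3 -m inch '[{"wx":0,"wy":0,"wz":0.1,"dx":1,"dy":0,"dz":0,"fingers":-1},{"wx":0,"wy":0,"wz":0,"dx":0,"dy":0,"dz":0,"fingers":-1}]'
```

```text
clock: 8.28
tcp_pos: [0.4967, -0.0013, 0.0667]
eef_rot: [-3.142, -0.0, 0.0]
force: [-0.2, 0.1, -1.3]
opening: 0.0296
finger_force: 30.0
```

```bash
python3 -m inch '[{"wx":0,"wy":0,"wz":0,"dx":1,"dy":0,"dz":0,"fingers":-1},{"wx":0,"wy":0,"wz":0,"dx":0,"dy":0,"dz":0,"fingers":-1}]'
```

```text
clock: 8.52
tcp_pos: [0.4977, -0.0013, 0.0668]
eef_rot: [3.142, 0.0, 0.0]
force: [-0.4, -1.3, 0.5]
opening: 0.0294
finger_force: 29.9
```

```bash
python3 -m inch '[{"wx":0,"wy":0,"wz":0,"dx":1,"dy":0,"dz":0,"fingers":-1},{"wx":0,"wy":0,"wz":0,"dx":0,"dy":0,"dz":0,"fingers":-1}]'
```

```text
clock: 8.78
tcp_pos: [0.4987, -0.0014, 0.0667]
eef_rot: [3.142, 0.0, -0.0]
force: [-0.2, -0.6, 0.4]
opening: 0.0295
finger_force: 29.9
```

```bash
python3 -m inch '[{"wx":0,"wy":0,"wz":0,"dx":1,"dy":0,"dz":0,"fingers":-1},{"wx":0,"wy":0,"wz":0,"dx":1,"dy":0,"dz":0,"fingers":-1},{"wx":0,"wy":0,"wz":0,"dx":0,"dy":0,"dz":0,"fingers":-1}]'
```

```text
clock: 9.15
tcp_pos: [0.5008, -0.0013, 0.0667]
eef_rot: [3.142, 0.001, 0.0]
force: [0.2, -0.8, -0.5]
opening: 0.0295
finger_force: 29.9
```

```bash
python3 -m inch '[{"wx":0,"wy":0,"wz":0,"dx":1,"dy":0,"dz":0,"fingers":-1},{"wx":0,"wy":0,"wz":0,"dx":1,"dy":0,"dz":0,"fingers":-1},{"wx":0,"wy":0,"wz":0,"dx":0,"dy":0,"dz":0,"fingers":-1}]'
python3 - <<'E'
from h import *
F=[grab_frame("side") for _ in range(6)]; s=dict(F[0]); s["image"]=np.mean([f["image"] for f in F],0).astype(np.float32)
print(manip.sense()["force"],manip.sense()["moment"])
u0,v0,S=238,175,16
g=crop(s,u0,v0,48,36,S).mean(2); g=np.clip((g-50)/(190-50),0,1)**.7*255
g=cv2.createCLAHE(3,(4,4)).apply(g.astype(np.uint8))
im=cv2.cvtColor(g,cv2.COLOR_GRAY2BGR)
for k in range(0,48,5): cv2.putText(im,str(u0+k),(int((k+.5)*S)-10,10),0,.35,(0,255,255))
for k in range(0,36,5): cv2.putText(im,str(v0+k),(0,int((k+.5)*S)+4),0,.35,(0,255,255)); 
cv2.imwrite("pics/c6.png",im)
E
```

```text
clock: 9.52
tcp_pos: [0.5028, -0.0013, 0.0667]
eef_rot: [3.142, 0.001, 0.0]
force: [-0.5, -1.3, -1.0]
opening: 0.0296
finger_force: 29.9
[ 0.33720526 -0.7889078  -1.05661329] [-0.11415613 -0.01138504 -0.07298371]
```

View pics/c6.png

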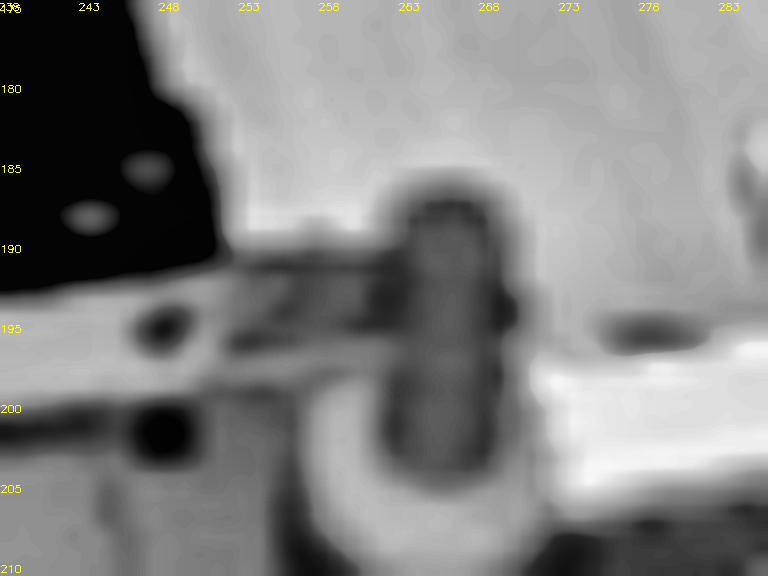

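The leg enters the pin at (262,196.5) with almost no force, so the tip is in the hole. I'll continue in small steps, easing a little towards -y.

```bash
python3 -m inch '[{"wx":0,"wy":0,"wz":0,"dx":1.5,"dy":0.3,"dz":0,"fingers":-1},{"wx":0,"wy":0,"wz":0,"dx":1.5,"dy":0,"dz":0,"fingers":-1},{"wx":0,"wy":0,"wz":0,"dx":0,"dy":0,"dz":0,"fingers":-1}]'; python3 -c "
from h import *
s=manip.sense();print(s['force'].round(2),s['moment'].round(3))"
```

```text
clock: 10.2
tcp_pos: [0.5058, -0.0016, 0.0667]
eef_rot: [-3.141, -0.001, 0.0]
force: [0.6, 0.1, -0.2]
opening: 0.03
finger_force: 30.0
[ 0.63  0.07 -0.19] [ 0.001 -0.024 -0.035]
```

```bash
python3 -m inch '[{"wx":0,"wy":0,"wz":0,"dx":1.5,"dy":0,"dz":0,"fingers":-1},{"wx":0,"wy":0,"wz":0,"dx":1.5,"dy":0,"dz":0,"fingers":-1},{"wx":0,"wy":0,"wz":0,"dx":0,"dy":0,"dz":0,"fingers":-1}]'; python3 -c "
from h import *
s=manip.sense();print(s['force'].round(2),s['moment'].round(3))"
```

```text
clock: 10.58
tcp_pos: [0.5088, -0.0016, 0.0667]
eef_rot: [3.142, 0.001, -0.0]
force: [1.0, 0.1, -1.3]
opening: 0.0299
finger_force: 30.0
[ 0.97  0.08 -1.28] [-0.056  0.02  -0.046]
```

```bash
python3 -m inch '[{"wx":0,"wy":0,"wz":0,"dx":1.5,"dy":0,"dz":0,"fingers":-1},{"wx":0,"wy":0,"wz":0,"dx":1.5,"dy":0,"dz":0,"fingers":-1},{"wx":0,"wy":0,"wz":0,"dx":0,"dy":0,"dz":0,"fingers":-1}]'; python3 -c "
from h import *
s=manip.sense();print(s['force'].round(2),s['moment'].round(3))"
```

```text
clock: 10.95
tcp_pos: [0.5117, -0.0016, 0.0667]
eef_rot: [3.142, 0.001, -0.0]
force: [1.0, 0.1, -1.0]
opening: 0.0298
finger_force: 30.0
[ 0.95  0.14 -0.99] [ 0.04  -0.015  0.017]
```

```bash
python3 -m inch '[{"wx":0,"wy":0,"wz":0,"dx":1.5,"dy":0,"dz":0,"fingers":-1},{"wx":0,"wy":0,"wz":0,"dx":1.5,"dy":0,"dz":0,"fingers":-1},{"wx":0,"wy":0,"wz":0,"dx":1.5,"dy":0,"dz":0,"fingers":-1},{"wx":0,"wy":0,"wz":0,"dx":0,"dy":0,"dz":0,"fingers":-1}]'; python3 -c "
from h import *
s=manip.sense();print(s['force'].round(2),s['moment'].round(3))"
```

```text
clock: 11.45
tcp_pos: [0.5163, -0.0016, 0.0667]
eef_rot: [-3.142, -0.001, 0.0]
force: [0.1, -0.4, -0.8]
opening: 0.0299
finger_force: 30.0
[ 0.14 -0.41 -0.81] [-0.051 -0.021 -0.046]
```

```bash
python3 -m inch '[{"wx":0,"wy":0,"wz":0,"dx":1.5,"dy":0,"dz":0,"fingers":-1},{"wx":0,"wy":0,"wz":0,"dx":1.5,"dy":0,"dz":0,"fingers":-1},{"wx":0,"wy":0,"wz":0,"dx":1.5,"dy":0,"dz":0,"fingers":-1},{"wx":0,"wy":0,"wz":0,"dx":0,"dy":0,"dz":0,"fingers":-1}]'; python3 -c "
from h import *
s=manip.sense();print(s['force'].round(2),s['moment'].round(3))"
```

```text
clock: 11.95
tcp_pos: [0.5208, -0.0016, 0.0667]
eef_rot: [3.142, 0.001, -0.0]
force: [1.0, 0.5, -0.7]
opening: 0.0298
finger_force: 30.0
[ 0.95  0.54 -0.71] [-0.007  0.018  0.03 ]
```

```bash
python3 -m inch '[{"wx":0,"wy":0,"wz":0,"dx":1.5,"dy":0,"dz":0,"fingers":-1},{"wx":0,"wy":0,"wz":0,"dx":1.5,"dy":0,"dz":0,"fingers":-1},{"wx":0,"wy":0,"wz":0,"dx":0,"dy":0,"dz":0,"fingers":-1}]'; python3 -c "
from h import *
s=manip.sense();print(s['force'].round(2),s['moment'].round(3))"
```

```text
clock: 12.32
tcp_pos: [0.5238, -0.0016, 0.0667]
eef_rot: [-3.142, -0.001, 0.0]
force: [1.0, 0.9, -0.3]
opening: 0.0297
finger_force: 30.0
[ 1.02  0.86 -0.25] [ 0.033  0.018 -0.007]
```

```bash
python3 -m inch '[{"wx":0,"wy":0,"wz":0,"dx":1,"dy":0,"dz":0,"fingers":-1},{"wx":0,"wy":0,"wz":0,"dx":1,"dy":0,"dz":0,"fingers":-1},{"wx":0,"wy":0,"wz":0,"dx":1,"dy":0,"dz":0,"fingers":-1},{"wx":0,"wy":0,"wz":0,"dx":0,"dy":0,"dz":0,"fingers":-1}]'; python3 -c "
from h import *
s=manip.sense();print(s['force'].round(2),s['moment'].round(3))"
```

```text
clock: 12.82
tcp_pos: [0.5267, -0.0016, 0.0668]
eef_rot: [3.142, 0.001, -0.0]
force: [-0.2, -0.2, -1.0]
opening: 0.0298
finger_force: 30.0
[-0.24 -0.16 -0.99] [ 0.033 -0.04  -0.026]
```

```bash
python3 -m inch '[{"wx":0,"wy":0,"wz":0,"dx":1,"dy":0,"dz":0,"fingers":-1},{"wx":0,"wy":0,"wz":0,"dx":1,"dy":0,"dz":0,"fingers":-1},{"wx":0,"wy":0,"wz":0,"dx":0,"dy":0,"dz":0,"fingers":-1}]'; python3 -c "
from h import *
s=manip.sense();print(s['force'].round(2),s['moment'].round(3))"
```

```text
clock: 13.2
tcp_pos: [0.5286, -0.0015, 0.0667]
eef_rot: [-3.141, -0.001, 0.0]
force: [-2.5, -0.0, -0.7]
opening: 0.0296
finger_force: 30.0
[-2.5  -0.04 -0.75] [0.275 0.287 0.05 ]
```

```bash
python3 -m inch '[{"wx":0,"wy":0,"wz":0,"dx":1,"dy":0,"dz":0,"fingers":-1},{"wx":0,"wy":0,"wz":0,"dx":0,"dy":0,"dz":0,"fingers":-1}]'; python3 -c "
from h import *
s=manip.sense();print(s['force'].round(2),s['moment'].round(3))"
```

```text
clock: 13.45
tcp_pos: [0.5297, -0.0015, 0.0667]
eef_rot: [-3.141, -0.001, 0.0]
force: [-2.4, 2.5, -0.1]
opening: 0.03
finger_force: 30.0
[-2.36  2.47 -0.07] [0.422 0.408 0.089]
```

```bash
python3 -m inch '[{"wx":0,"wy":0,"wz":0,"dx":1,"dy":-0.3,"dz":0,"fingers":-1},{"wx":0,"wy":0,"wz":0,"dx":0,"dy":0,"dz":0,"fingers":-1}]'; python3 -c "
from h import *
s=manip.sense();print(s['force'].round(2),s['moment'].round(3))"
```

```text
clock: 13.7
tcp_pos: [0.5308, -0.0013, 0.0668]
eef_rot: [3.142, 0.001, 0.0]
force: [-1.7, 1.1, 0.1]
opening: 0.0297
finger_force: 30.0
[-1.74  1.13  0.06] [0.28  0.403 0.13 ]
```

```bash
python3 -m inch '[{"wx":0,"wy":0,"wz":0,"dx":1,"dy":-0.3,"dz":0,"fingers":-1},{"wx":0,"wy":0,"wz":0,"dx":0,"dy":0,"dz":0,"fingers":-1}]'; python3 -c "
from h import *
s=manip.sense();print(s['force'].round(2),s['moment'].round(3))"
```

```text
clock: 13.95
tcp_pos: [0.5318, -0.0012, 0.0668]
eef_rot: [3.141, 0.0, 0.0]
force: [-2.6, 0.6, 1.7]
opening: 0.0298
finger_force: 29.9
[-2.61  0.56  1.67] [-0.041  0.375 -0.075]
```

```bash
python3 -m inch '[{"wx":0,"wy":0,"wz":0,"dx":1,"dy":-0.1,"dz":-0.1,"fingers":-1},{"wx":0,"wy":0,"wz":0,"dx":0,"dy":0,"dz":0,"fingers":-1}]'; python3 -c "
from h import *
s=manip.sense();print(s['force'].round(2),s['moment'].round(3))"
```

```text
clock: 14.2
tcp_pos: [0.5328, -0.001, 0.0669]
eef_rot: [3.141, 0.0, 0.0]
force: [-2.8, -1.9, -0.0]
opening: 0.0298
finger_force: 29.9
[-2.82 -1.95 -0.01] [-0.201  0.452 -0.054]
```

```bash
python3 -m inch '[{"wx":0,"wy":0,"wz":0,"dx":1,"dy":-0.1,"dz":-0.1,"fingers":-1},{"wx":0,"wy":0,"wz":0,"dx":0,"dy":0,"dz":0,"fingers":-1}]'; python3 -c "
from h import *
s=manip.sense();print(s['force'].round(2),s['moment'].round(3))"
```

```text
clock: 14.45
tcp_pos: [0.5338, -0.0009, 0.0669]
eef_rot: [3.141, 0.0, 0.0]
force: [-2.0, -3.4, -0.3]
opening: 0.0299
finger_force: 29.9
[-2.03 -3.44 -0.32] [-0.465  0.398 -0.171]
```

```bash
python3 -m inch '[{"wx":0,"wy":0,"wz":0,"dx":1,"dy":-0.1,"dz":0,"fingers":-1},{"wx":0,"wy":0,"wz":0,"dx":0,"dy":0,"dz":0,"fingers":-1}]'; python3 -c "
from h import *
s=manip.sense();print(s['force'].round(2),s['moment'].round(3))"
```

```text
clock: 14.7
tcp_pos: [0.5348, -0.0009, 0.0669]
eef_rot: [3.141, 0.0, 0.0]
force: [-1.5, -3.6, 0.1]
opening: 0.0295
finger_force: 29.9
[-1.54 -3.62  0.12] [-0.588  0.4   -0.266]
```

```bash
python3 -m inch '[{"wx":0,"wy":0,"wz":0,"dx":1,"dy":0.3,"dz":0,"fingers":-1},{"wx":0,"wy":0,"wz":0,"dx":0,"dy":0,"dz":0,"fingers":-1}]'; python3 -c "
from h import *
s=manip.sense();print(s['force'].round(2),s['moment'].round(3))"
```

```text
clock: 14.95
tcp_pos: [0.5359, -0.0009, 0.067]
eef_rot: [-3.141, -0.001, -0.001]
force: [-1.7, -1.7, -1.0]
opening: 0.0296
finger_force: 29.9
[-1.73 -1.68 -1.03] [-0.314  0.308 -0.176]
```

```bash
python3 -m inch '[{"wx":0,"wy":0,"wz":0,"dx":1,"dy":0.1,"dz":0,"fingers":-1},{"wx":0,"wy":0,"wz":0,"dx":0,"dy":0,"dz":0,"fingers":-1}]'; python3 -c "
from h import *
s=manip.sense();print(s['force'].round(2),s['moment'].round(3))"
```

```text
clock: 15.2
tcp_pos: [0.5369, -0.001, 0.067]
eef_rot: [-3.141, -0.001, -0.001]
force: [-1.4, -0.8, -0.7]
opening: 0.0298
finger_force: 29.9
[-1.4  -0.77 -0.73] [-0.192  0.159 -0.123]
```

```bash
python3 -m inch '[{"wx":0,"wy":0,"wz":0,"dx":1,"dy":0,"dz":0,"fingers":-1},{"wx":0,"wy":0,"wz":0,"dx":0,"dy":0,"dz":0,"fingers":-1}]'; python3 -c "
from h import *
s=manip.sense();print(s['force'].round(2),s['moment'].round(3))"
```

```text
clock: 15.45
tcp_pos: [0.5378, -0.0011, 0.067]
eef_rot: [-3.142, -0.001, -0.0]
force: [0.6, -1.4, -1.5]
opening: 0.0298
finger_force: 29.9
[ 0.56 -1.36 -1.48] [-0.166  0.084 -0.012]
```

```bash
python3 -m inch '[{"wx":0,"wy":0,"wz":0,"dx":1,"dy":0.1,"dz":0.1,"fingers":-1},{"wx":0,"wy":0,"wz":0,"dx":1,"dy":0,"dz":0,"fingers":-1},{"wx":0,"wy":0,"wz":0,"dx":0,"dy":0,"dz":0,"fingers":-1}]'; python3 -c "
from h import *
s=manip.sense();print(s['force'].round(2),s['moment'].round(3))"
```

```text
clock: 15.82
tcp_pos: [0.54, -0.0011, 0.067]
eef_rot: [-3.141, -0.001, -0.001]
force: [1.7, 1.1, -1.7]
opening: 0.0301
finger_force: 30.0
[ 1.69  1.07 -1.74] [ 0.046 -0.336 -0.002]
```

```bash
python3 -m inch '[{"wx":0,"wy":0,"wz":0,"dx":1,"dy":0,"dz":0,"fingers":-1},{"wx":0,"wy":0,"wz":0,"dx":1,"dy":0,"dz":0,"fingers":-1},{"wx":0,"wy":0,"wz":0,"dx":0,"dy":0,"dz":0,"fingers":-1}]'; python3 -c "
from h import *
s=manip.sense();print(s['force'].round(2),s['moment'].round(3))"
```

```text
clock: 16.2
tcp_pos: [0.5419, -0.0012, 0.0669]
eef_rot: [-3.142, -0.001, -0.001]
force: [2.0, 1.0, -0.9]
opening: 0.0295
finger_force: 30.0
[ 1.96  0.97 -0.9 ] [ 0.153 -0.355 -0.012]
```

```bash
python3 -m inch '[{"wx":0,"wy":0,"wz":0,"dx":1,"dy":0,"dz":0,"fingers":-1},{"wx":0,"wy":0,"wz":0,"dx":1,"dy":0,"dz":0,"fingers":-1},{"wx":0,"wy":0,"wz":0,"dx":0,"dy":0,"dz":0,"fingers":-1}]'; python3 -c "
from h import *
s=manip.sense();print(s['force'].round(2),s['moment'].round(3))"
```

```text
clock: 16.58
tcp_pos: [0.5439, -0.0012, 0.0669]
eef_rot: [-3.142, -0.001, -0.001]
force: [2.9, 0.8, -0.5]
opening: 0.0297
finger_force: 30.0
[ 2.94  0.82 -0.5 ] [ 0.231 -0.375  0.087]
```

Past the widest part, the clip now pulls itself on. I'll step to the shoulder.

```bash
python3 -m inch '[{"wx":0,"wy":0,"wz":0,"dx":1,"dy":0,"dz":0,"fingers":-1},{"wx":0,"wy":0,"wz":0,"dx":1,"dy":0,"dz":0,"fingers":-1},{"wx":0,"wy":0,"wz":0,"dx":0,"dy":0,"dz":0,"fingers":-1}]'; python3 -c "
from h import *
s=manip.sense();print(s['force'].round(2),s['moment'].round(3))"
```

```text
clock: 16.95
tcp_pos: [0.5459, -0.0012, 0.0669]
eef_rot: [-3.142, -0.001, -0.001]
force: [2.9, 0.7, -0.5]
opening: 0.0296
finger_force: 30.0
[ 2.95  0.67 -0.54] [ 0.199 -0.482  0.026]
```

```bash
python3 -m inch '[{"wx":0,"wy":0,"wz":0,"dx":1,"dy":0,"dz":0,"fingers":-1},{"wx":0,"wy":0,"wz":0,"dx":0,"dy":0,"dz":0,"fingers":-1}]'; python3 -c "
from h import *
s=manip.sense();print(s['force'].round(2),s['moment'].round(3))"
```

```text
clock: 17.2
tcp_pos: [0.5468, -0.0012, 0.0669]
eef_rot: [-3.142, -0.0, -0.0]
force: [2.5, 1.4, -0.9]
opening: 0.0299
finger_force: 30.0
[ 2.54  1.37 -0.89] [ 0.225 -0.501  0.046]
```

```bash
python3 -m inch '[{"wx":0,"wy":0,"wz":0,"dx":0.7,"dy":0,"dz":0,"fingers":-1},{"wx":0,"wy":0,"wz":0,"dx":0,"dy":0,"dz":0,"fingers":-1}]'; python3 -c "
from h import *
s=manip.sense();print(s['force'].round(2),s['moment'].round(3))"
```

```text
clock: 17.45
tcp_pos: [0.5474, -0.0012, 0.0669]
eef_rot: [-3.142, -0.0, -0.0]
force: [2.2, 0.5, -1.1]
opening: 0.0295
finger_force: 30.0
[ 2.19  0.53 -1.11] [ 0.177 -0.328  0.064]
```

```bash
python3 -m inch '[{"wx":0,"wy":0,"wz":0,"dx":0.6,"dy":0,"dz":0,"fingers":-1},{"wx":0,"wy":0,"wz":0,"dx":0,"dy":0,"dz":0,"fingers":-1}]'; python3 -c "
from h import *
s=manip.sense();print(s['force'].round(2),s['moment'].round(3))"
```

```text
clock: 17.7
tcp_pos: [0.548, -0.0012, 0.0668]
eef_rot: [3.142, 0.0, 0.0]
force: [2.5, 1.3, -0.6]
opening: 0.0298
finger_force: 30.0
[ 2.47  1.31 -0.61] [ 0.14  -0.23  -0.004]
```

```bash
python3 -m inch '[{"wx":0,"wy":0,"wz":0,"dx":0.5,"dy":0,"dz":0,"fingers":-1},{"wx":0,"wy":0,"wz":0,"dx":0,"dy":0,"dz":0,"fingers":-1}]'; python3 -c "
from h import *
s=manip.sense();print(s['force'].round(2),s['moment'].round(3))"
```

```text
clock: 17.95
tcp_pos: [0.5484, -0.0012, 0.0668]
eef_rot: [3.142, 0.001, -0.0]
force: [1.5, 0.1, -1.1]
opening: 0.0298
finger_force: 30.0
[ 1.48  0.11 -1.12] [ 0.088 -0.119  0.042]
```

```bash
python3 -m inch '[{"wx":0,"wy":0,"wz":0,"dx":0.5,"dy":0,"dz":0,"fingers":-1},{"wx":0,"wy":0,"wz":0,"dx":0,"dy":0,"dz":0,"fingers":-1}]'; python3 -c "
from h import *
s=manip.sense();print(s['force'].round(2),s['moment'].round(3))"
```

```text
clock: 18.2
tcp_pos: [0.5489, -0.0012, 0.0668]
eef_rot: [3.142, 0.0, -0.0]
force: [0.4, -0.6, -0.4]
opening: 0.03
finger_force: 30.0
[ 0.39 -0.55 -0.45] [ 0.022 -0.015  0.038]
```

```bash
python3 -m inch '[{"wx":0,"wy":0,"wz":0,"dx":0.5,"dy":0,"dz":0,"fingers":-1},{"wx":0,"wy":0,"wz":0,"dx":0,"dy":0,"dz":0,"fingers":-1}]'; python3 -c "
from h import *
s=manip.sense();print(s['force'].round(2),s['moment'].round(3))"
```

```text
clock: 18.45
tcp_pos: [0.5494, -0.0012, 0.0668]
eef_rot: [3.142, 0.0, -0.001]
force: [-0.8, -1.5, -0.8]
opening: 0.0297
finger_force: 30.0
[-0.81 -1.55 -0.83] [0.058 0.209 0.   ]
```

```bash
python3 -m inch '[{"wx":0,"wy":0,"wz":0,"dx":0.5,"dy":0,"dz":0,"fingers":-1},{"wx":0,"wy":0,"wz":0,"dx":0,"dy":0,"dz":0,"fingers":-1}]'; python3 -c "
from h import *
s=manip.sense();print(s['force'].round(2),s['moment'].round(3))"
```

```text
clock: 18.7
tcp_pos: [0.5496, -0.0012, 0.0667]
eef_rot: [3.142, 0.0, -0.002]
force: [-5.6, -0.2, 0.2]
opening: 0.0298
finger_force: 29.9
[-5.57 -0.2   0.17] [-0.058  0.909 -0.072]
```

The stop is hard at -5.6 N, so the shoulder is up against the pin. I'll let go and back off upward.

```bash
python3 -m inch '[{"wx":0,"wy":0,"wz":0,"dx":0,"dy":0,"dz":0,"fingers":-0.15},{"wx":0,"wy":0,"wz":0,"dx":0,"dy":0,"dz":0,"fingers":0.2},{"wx":0,"wy":0,"wz":0,"dx":0,"dy":0,"dz":0,"fingers":0.2},{"wx":0,"wy":0,"wz":0,"dx":0,"dy":0,"dz":0,"fingers":0.2}]'
python3 -m inch '[{"wx":0,"wy":0,"wz":0,"dx":0,"dy":0,"dz":-10,"fingers":0.2},{"wx":0,"wy":0,"wz":0,"dx":0,"dy":0,"dz":-25,"fingers":0.2},{"wx":0,"wy":0,"wz":0,"dx":0,"dy":0,"dz":-40,"fingers":0.2},{"wx":0,"wy":0,"wz":0,"dx":-30,"dy":0,"dz":-40,"fingers":0.2},{"wx":0,"wy":0,"wz":0,"dx":-50,"dy":0,"dz":-20,"fingers":0.2}]'
python3 -m inch '[{"wx":0,"wy":0,"wz":0,"dx":-50,"dy":0,"dz":-10,"fingers":0.2},{"wx":0,"wy":0,"wz":0,"dx":-50,"dy":0,"dz":0,"fingers":0.2},{"wx":0,"wy":0,"wz":0,"dx":-30,"dy":0,"dz":0,"fingers":0.2},{"wx":0,"wy":0,"wz":0,"dx":0,"dy":0,"dz":0,"fingers":0.2}]'
python3 - <<'E'
from h import *
t=grab_frame("top"); s=grab_frame("side")
im=np.zeros((600,800,3),np.uint8)
im[:,:400]=crop(t,240,145,50,75,8);im[:,400:]=crop(s,230,170,50,75,8)
cv2.imwrite("pics/c7.png",im)
E
```

```text
clock: 19.2
tcp_pos: [0.55, -0.0012, 0.0669]
eef_rot: [3.142, 0.001, 0.0]
force: [0.0, 0.2, -0.1]
opening: 0.0556
finger_force: 0.0
clock: 19.82
tcp_pos: [0.4699, -0.0012, 0.2046]
eef_rot: [3.141, 0.001, 0.003]
force: [1.4, 0.8, 0.5]
opening: 0.0559
finger_force: 0.0
clock: 20.32
tcp_pos: [0.339, -0.0013, 0.2131]
eef_rot: [3.141, 0.0, 0.005]
force: [1.3, -0.2, -0.3]
opening: 0.0558
finger_force: 0.0
```

View pics/c7.png

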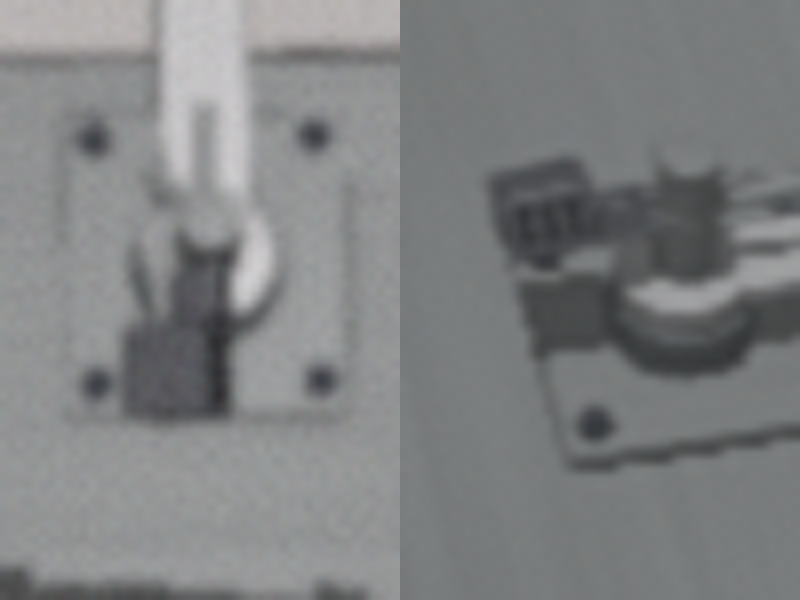

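The top crop shows the leg passing out the far side at (205,110), the bow round the pin at (150,190–290), and the shoulder against the pin at (205,250). The gripper is clear, so I'll hand in.

```bash
python3 -c "
from rig import order
print(order.sign_off())"
```

```text
the job is handed in; nothing more can be done
None
```

The R-clip is through the pin's cross hole, with its bow sprung over and its shoulder against the pin. It was let go with the gripper clear. The highest push I read was about 6 N, at the final stop, and the job was handed in at about 20 s.

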